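# Fit the reamer onto the citrus juicer

### The job

Take the juicer's reamer out of the drip stand and fit it on the citrus juicer: shank into the spindle's tapered socket, turned gently under light pressure until its slots drop over the two drive dogs and it sits fully home. While it is home press it down so that the sprung spindle clearly gives (5 mm or so), never pushing or twisting with more than about 25 N, then let it come up again and let go. Leave the salt cellar, cup and plate where they are.

Things in the scene. Friction and masses are not known exactly. Their poses are not given: they have to be found in the camera images.
- reamer_grip (a point): White plastic citrus reamer, about 90 g, upright in the stand, shank down. This point: on its axis at the height to grip, 36 mm above the shoulder (the collar's underside); own z up. The barrel (14 to 56 mm above the shoulder) has two flats facing own +y and -y, 34 mm apart, 24 mm wide: grip there. A ribbed dome above ends 84 mm over the shoulder.
- reamer_shoulder (a point): Reamer's axis in the plane of the shoulder, axes as reamer_grip. Above: square collar 40 x 40 x 14 mm high, in its underside a cross of two slots 11 mm wide, 8 mm deep, along own x and own y (fits the dogs at every quarter turn). Below: tapered shank 31 mm long, 21 mm across at the shoulder, 14 at 28 mm down, tip 11. Fully home, this point meets spindle_face.
- stand_top (a point): Grey plastic drip stand fixed to the counter, 80 x 80 mm, 45 mm high, with an upright through hole of 27 mm; this point is the hole's centre at the top face, where the reamer's shoulder rests. Sides parallel to own x and y.
- juicer: White citrus juicer without its reamer, fixed to the counter; origin on the spindle axis at the counter, spout towards own -x. Round housing 132 mm across; fixed shallow juice bowl 160 mm across, rim 118 mm above the counter; only the spindle is higher.
- spindle_face (a point): Centre of the flat top of the grey spindle head (38 mm across), 150 mm above the counter when up; goes down with the spindle, does not turn. z up. In it a tapered socket, 22.6 mm across at the face, 15.6 at 34 mm depth (0.8 mm play all round the seated shank). On it stand two drive dogs opposite one another, 8 mm wide, 6 mm high, 12 to 19 mm from the axis.
- spindle (a joint): How far the spring-mounted spindle is pushed down: 0 at the top, 0.012 m at its stop. The spring gives 4.5 N at the top plus 0.9 N per mm, and lifts it again when released, reamer and all.
- salt: White plastic salt cellar with flip lid, 47 mm across, 75 mm high, origin at the centre of its foot. Bystander.
- cup: Aluminium cup, 72 mm across, 85 mm high, origin at the centre of its foot. Bystander.
- plate: White ceramic plate, 180 mm across, 22 mm high, origin at the centre of its foot. Bystander.
- socket_floor (a point): On the spindle axis at the bottom of the socket, 34 mm under the face. The dogs' angle differs each time and no reading gives it: see it from above or find it by feel. Off it, the reamer rests on the dogs 6 mm short of home until a slot meets them (within about 0.09 rad). The head turns only against a stiff gear motor (0.16 N m, no stop): light pressing and turning does not carry it round.
Not all that is in view belongs to the job. Of the things that look like the part that bears stand_top, the smallest one is meant. Leave any blue or yellow look-alike of the part that bears reamer_grip alone.

How it is judged:
On the way, in this order (a step that is already met when the one before it is completed fails the run):
1. the reamer is lifted clear of the drip stand (z of reamer_shoulder in the frame of stand_top above 0.032 m), for 0.1 s.
2. the reamer is fully home on the spindle and the spindle is pressed down at least 3 mm under it (z of reamer_shoulder in the frame of spindle_face below 0.002 m and horizontal distance between reamer_shoulder and spindle_face below 0.004 m and value of joint spindle above 0.003 m), for 0.1 s.
At the end, for the whole second after the job is handed in: The reamer stands in the spindle, released and at rest: shoulder within 2 mm of the spindle face in height and 3 mm sideways, axis within 0.06 rad of the spindle's, spindle back up (within 1.5 mm of its top) (z of reamer_shoulder in the frame of spindle_face below 0.002 m and horizontal distance between reamer_shoulder and spindle_face below 0.003 m and angle between the z axis of reamer_shoulder and the z axis of spindle_face, either way round below 0.06 rad and value of joint spindle below 0.0015 m and linear speed of reamer below 0.02 m/s); the robot touches nothing.
It fails at once if more than 25 N between the reamer and the juicer (contact force between reamer and juicer above 25 N).
It fails at once if a bystander is moved by more than 15 mm (distance of any of salt, cup, plate from where it was at the start of the episode above 0.015 m).
It also fails if it takes over 64 s, if anything falls off the work surface, if the arm or the gripper's body presses on something with over 40 N, if the wrist force passes 120 N, or if a joint passes its speed limit or range.

### The arm

A 6-joint arm with a two-finger parallel gripper is mounted at the origin on the work surface. World frame = base frame: x ahead of the robot, y to its left, z up, the work surface at z = 0. Lengths are in m, angles in rad, forces in N, time in s.
With the tool pointing down it reaches from about 0.35 to 0.975 m from the base axis. Payload 7.1 kg.
Tool frame: the origin (TCP) lies midway between the tips of the shut fingers; the grasp point (between the pads) lies 19 mm behind it; z points along the fingers, y is the line along which they close (so a half turn about z gives the same grasp; the last joint's range is limited). The gripper opens to 88 mm and grips with 3 to 60 N. Pads are 20 mm wide; open, the fingers measure 115 mm over their backs; the gripper's body (75 mm by 178 mm) begins 61 mm behind the grasp point.
Start: joints at [1.116, 0.423, 1.63, -0, 1.089, -0.019], TCP at [0.264, 0.567, 0.223] pointing down, gripper open.
Joint ranges: [-3, 3], [-0.9, 2.11], [0.09, 2.58], [-1.31, 4.45], [0.11, 2.69], [-2.54, 2.54]. Speed limits (rad/s): [2.39, 2.39, 3.01, 3.14, 3.14, 3.14].

### API

Orientations are given as a unit quaternion [w, x, y, z].
In Python, from rig import sensors, eyes, r gives the robot as it stands.
- The arm moves only by the tool send_rows, never from a script. Its argument "targets" is a list of rows, each a list of 3 entries, a list of its own where there are three numbers: the shift along the tool's x, y, z in mm, then the turn, a rotation vector about the tool's x, y, z in degrees, then the closure in counts, from 0 (fully open) to 255 (shut). In form: [[[x, y, z], [rx, ry, rz], jaw], ...]. A call has 1 to 8 rows; each row is the pose to reach, as a shift and turn from the pose commanded when the call began, along the tool's axes at that moment; what a row does not reach only later rows make up. A row lasts 1/8 s, in which the tool goes at most 62.5 mm and 10.7 degrees, less where a joint would pass 70% of its speed; a pose out of reach is approached as far as the arm can. A call with a gripper value outside its range is refused whole. The fingers move at their own pace and stop on an object; "force" is the grip in N (left out, the last holds). Time passes only in rows, so rows that repeat a pose let the fingers close. It gives the time, the measured TCP pose, the force, the opening and the grip force at its end, in the units of the state.
- sensors.read_state(): the state, without advancing time (a new reading comes with each control period).
- eyes.snapshot(name): name is "side" or "top" or "wrist"; returns a dict with "img" (480x640x3 uint8, red, green, blue), "fx", "fy", "cx", "cy" (pixels), "k1" (the pictures are not rectified: a ray, as slopes to the right and down, at radius r is drawn at 1 + k1 r^2 times it, then the intrinsics apply), "R" (3x3) and "t" (3): a world point X has camera coordinates R X + t; the wrist camera has in their place "hand_eye" (4x4, takes a point from camera to tool coordinates, whose origin is the TCP and whose axes are the flange's). Camera axes: x right, y down, z forward; pixel columns grow to the right and rows downward; lengths in m; the calibration is good to about 2 mm. A picture is of the moment at which its call begins: read the wrist's pose just before it. There is no depth.
- r.close_job(): hands the job in; it is judged then, once.
The state is a dict: "clock": time; "joints": joint angles; "joint_velocities": joint speeds; "joint_efforts": joint torques, N m; "eef_pos": TCP position; "tool_rot": TCP orientation; "contact_force": force on the tool from outside, world axes, zero at the start; "wrist_torque": the same for the moment, N m; "opening": finger opening in m; "grip_force": force on a finger pad.
Only numpy, scipy, OpenCV 4.12 (cv2) and the standard library are available. Lean on these libraries where they do the work, as an engineer would, in place of code of your own. Each camera call takes 0.05 s, during which the arm holds its last target. There are 200 camera calls.

## Working session

There is one attempt and no reset: what is moved stays moved. The work goes in short steps, Python scripts to look and compute and a tool call to move; the robot and the scene stay as the last step left them, time stands still between calls to the robot, and variables do not carry over. Pictures are saved under pics/ and viewed, at most 10 in all, crops included, and the job is handed in when it is done.

Besides the shell and the picture viewer there is one more tool, called after "Call:" by a JSON object that holds its "name" and its "arguments", one argument or row to a line. send_rows: Moves the arm, as the interface text tells. Its arguments: {"type":"object","properties":{"targets":{"type":"array","items":{"type":"array"}},"force":{"type":"number"}},"required":["targets"]}

```bash
mkdir -p pics; ls; cat > h.py <<'E'
import numpy as np, cv2
from rig import sensors, eyes, r
from scipy.spatial.transform import Rotation as Ro
def rot(q): return Ro.from_quat([q[1],q[2],q[3],q[0]]).as_matrix()
def cam(name):
    s=sensors.read_state(); c=eyes.snapshot(name)
    if 'hand_eye' in c and c['hand_eye'] is not None:
        T=np.eye(4);T[:3,:3]=rot(s['tool_rot']);T[:3,3]=s['eef_pos']
        M=T@np.array(c['hand_eye']); c['Rw']=M[:3,:3]; c['o']=M[:3,3]
    else:
        R=np.array(c['R']);c['Rw']=R.T;c['o']=-R.T@np.array(c['t'])
    return c
def ray(c,u,v):
    xd=np.array([(u-c['cx'])/c['fx'],(v-c['cy'])/c['fy']]);x=xd.copy()
    for _ in range(20): x=xd/(1+c['k1']*(x@x))
    d=c['Rw']@np.array([x[0],x[1],1]);return c['o'],d/np.linalg.norm(d)
def onz(c,u,v,z):
    o,d=ray(c,u,v);return o+d*(z-o[2])/d[2]
def proj(c,X):
    p=c['Rw'].T@(np.array(X)-c['o']);x=p[:2]/p[2];x=x*(1+c['k1']*(x@x))
    return x[0]*c['fx']+c['cx'],x[1]*c['fy']+c['cy']
def tri(c1,p1,c2,p2):
    o1,d1=ray(c1,*p1);o2,d2=ray(c2,*p2)
    A=np.array([d1,-d2]).T;s=np.linalg.lstsq(A,o2-o1,rcond=None)[0]
    a=o1+s[0]*d1;b=o2+s[1]*d2;return (a+b)/2,np.linalg.norm(a-b)
def save(c,n): cv2.imwrite('pics/'+n,cv2.cvtColor(c['img'],cv2.COLOR_RGB2BGR))
E
python3 - <<'E'
from h import *
import pickle
for n in('top','side'):
    c=cam(n);save(c,n+'1.png');print(n,c['fx'],c['k1'],c['o'].round(3),c['Rw'].round(2).tolist())
    pickle.dump({k:c[k] for k in c},open(n+'.pkl','wb'))
print(sensors.read_state())
E
```

```text
pics
top 623.1517828711885 -0.12543663976084168 [ 0.37  -0.002  1.554] [[0.02, -0.99, 0.14], [-1.0, -0.02, 0.01], [-0.01, -0.14, -0.99]]
side 567.4613519036726 -0.15237664274896928 [-0.236 -0.802  0.895] [[0.71, -0.41, 0.58], [-0.71, -0.38, 0.59], [-0.02, -0.83, -0.56]]
{'clock': 0.1, 'joints': array([ 1.11597795e+00,  4.23742443e-01,  1.63062902e+00, -9.55234845e-06,
        1.08860314e+00, -1.89837395e-02]), 'joint_velocities': array([ 1.14751221e-03, -2.28457253e-03, -1.58384877e-03, -4.33652740e-05,
       -5.71281482e-04,  7.13052333e-04]), 'joint_efforts': array([ 5.48487242e-04, -5.45619285e+01, -2.74325967e+01,  6.46663830e-02,
        1.88059837e-02, -4.24766790e-05]), 'eef_pos': array([0.26359808, 0.56612514, 0.22198709]), 'tool_rot': array([-1.58053215e-04,  2.16194451e-01,  9.76350082e-01, -6.72665734e-04]), 'contact_force': array([ 0.57066132,  0.55495678, -0.59143012]), 'wrist_torque': array([-0.01834081, -0.0055237 , -0.0273731 ]), 'grip_force': 0.0, 'opening': 0.08789459998855739}
```

View pics/top1.png

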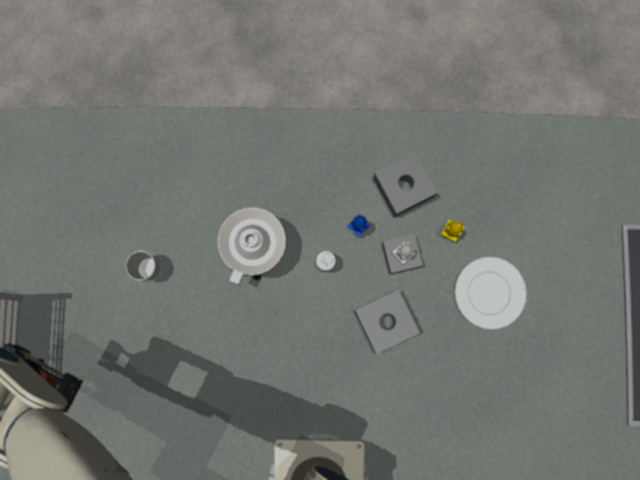

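View pics/side1.png

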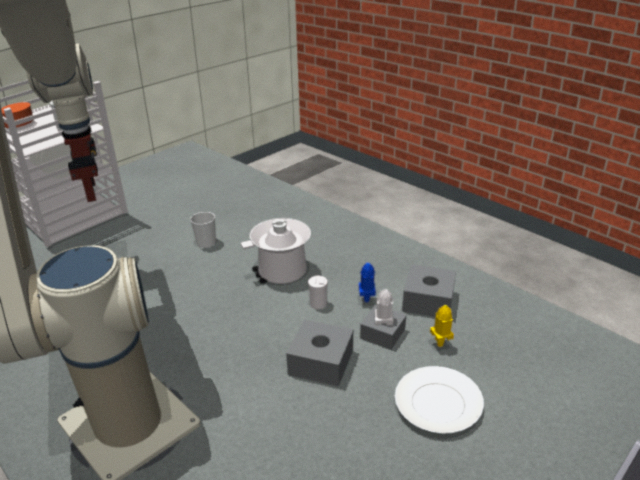

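Top view: the white reamer stands in a stand at (404,252). There are two larger stands at (407,184) and (388,321), and blue and yellow look-alikes at (360,225) and (454,230). The middle stand is clearly the smallest and holds the white reamer. The juicer is at (251,240), salt at (326,261), cup at (140,265) and plate at (490,293). Next I measure and confirm in one crop.

```bash
python3 - <<'E'
from h import *
import pickle
t=pickle.load(open('top.pkl','rb'));s=pickle.load(open('side.pkl','rb'))
img=t['img'];g=img[150:360,300:500].astype(int)
cr=cv2.resize(img[150:360,300:500],None,fx=2.8,fy=2.8,interpolation=cv2.INTER_CUBIC)
cv2.imwrite('pics/crop1.png',cv2.cvtColor(cr,cv2.COLOR_RGB2BGR))
# juicer bowl rim circle, white region
def blob(m,seed):
    n,l,st,ce=cv2.connectedComponentsWithStats(m.astype(np.uint8));k=l[seed[1],seed[0]];return l==k,st[k],ce[k]
hsv=cv2.cvtColor(img,cv2.COLOR_RGB2HSV)
for thr in(140,150,160):
    m=(img.min(2)>thr)
    cs,_=cv2.findContours(m.astype(np.uint8),cv2.RETR_EXTERNAL,cv2.CHAIN_APPROX_NONE)
    for c in cs:
        if 60<cv2.contourArea(c) :
            (x,y),R=cv2.minEnclosingCircle(c)
            if 100<x<530 and 150<y<340: print(thr,round(x),round(y),round(R,1),cv2.contourArea(c),cv2.minAreaRect(c))
for nm,p,z in(('stand',(404,253),.045),('dome',(405,250),.129),('spindleface',(252,239),.15),('bowl',(252,242),.118),('big1',(407,184),.06),('big2',(388,321),.06)): print(nm,onz(t,*p,z).round(3))
print(tri(t,(405,250),s,(385,291)),tri(t,(252,239),s,(280,223)))
E
```

```text
140 148 268 10.1 192.0 ((147.45999145507812, 266.7200012207031), (14.0, 19.399999618530273), 36.86989974975586)
140 490 292 36.5 3977.0 ((490.50006103515625, 292.5000305175781), (72.12489318847656, 70.71067810058594), 45.0)
140 325 260 9.7 262.0 ((325.0, 260.0), (18.0, 18.0), 90.0)
140 250 246 39.6 3599.0 ((250.5215301513672, 240.85736083984375), (66.58395385742188, 68.78608703613281), 66.57130432128906)
150 149 267 9.2 102.0 ((149.0, 267.0), (8.0, 18.0), 0.0)
150 490 293 36.4 3911.5 ((490.0, 292.5), (71.0, 70.0), 90.0)
150 325 260 9.5 255.0 ((325.0, 260.0), (18.0, 18.0), 90.0)
150 228 266 18.8 138.0 ((227.4468994140625, 267.2035217285156), (35.3711051940918, 16.086326599121094), 41.18592834472656)
150 251 240 33.8 2831.0 ((253.71847534179688, 237.77809143066406), (65.77684020996094, 60.16407012939453), 40.15599822998047)
160 236 276 7.2 96.5 ((235.73275756835938, 275.9569091796875), (9.454065322875977, 12.21150016784668), 23.198589324951172)
160 150 267 8.2 91.0 ((149.52943420410156, 266.8823547363281), (7.761139392852783, 16.492422103881836), 14.03624439239502)
160 491 292 36.0 3853.0 ((490.5, 292.5), (71.0, 69.0), 90.0)
160 325 260 9.2 236.0 ((325.5, 260.5), (17.0, 17.0), 90.0)
160 258 238 31.9 2361.5 ((257.8056945800781, 240.29257202148438), (54.810691833496094, 58.17503356933594), 37.405357360839844)
stand [ 0.566 -0.2    0.045]
dome [ 0.562 -0.191  0.129]
spindleface [0.578 0.161 0.15 ]
bowl [0.576 0.164 0.118]
big1 [ 0.736 -0.205  0.06 ]
big2 [ 0.4  -0.16  0.06]
(array([ 0.56386314, -0.19248785,  0.12752495]), np.float64(0.0032575569564799556)) (array([0.57603825, 0.16106848, 0.15546302]), np.float64(0.0031919932655444577))
```

View pics/crop1.png

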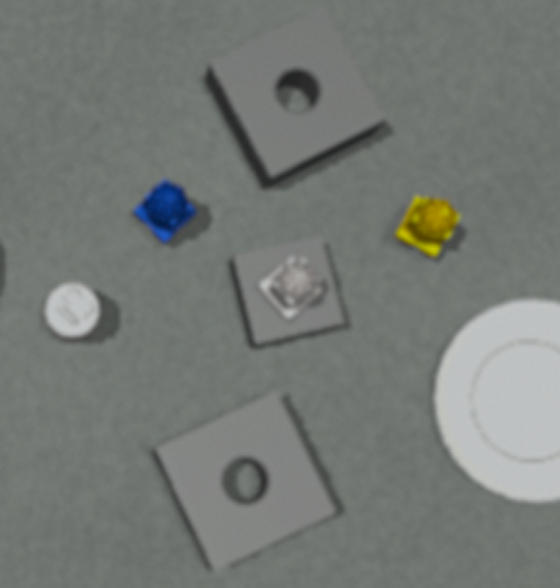

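The crop confirms it: the white reamer is at crop (292,287) in the smallest stand. The triangulated dome top (z 0.128) and spindle (z 0.155) match the given sizes. I set out over the juicer first and look at the dogs on the way.

```bash
cat >> h.py <<'E'
def delta(X,yaw=None):
    s=sensors.read_state();R=rot(s['tool_rot'])
    print('pos',s['eef_pos'].round(4),'tool x',R[:,0].round(3),'z',R[:,2].round(3),'q',s['joints'].round(2),'shift mm',(R.T@(np.array(X)-s['eef_pos'])*1000).round(1))
E
python3 - <<'E'
from h import *
c=cam('wrist');print(np.array(c['hand_eye']).round(3),c['fx'],c['k1'],c['o'],c['Rw'].round(2))
delta((.577,.162,.38))
E
```

```text
[[ 0.    -0.964 -0.267  0.074]
 [ 1.    -0.     0.001  0.001]
 [-0.002 -0.267  0.964 -0.163]
 [ 0.     0.     0.     1.   ]] 340.89467648045553 -0.03526405591625329 [0.19750939 0.59834456 0.38456935] [[ 0.42  0.87  0.24]
 [ 0.91 -0.41 -0.11]
 [ 0.    0.27 -0.96]]
pos [0.2636 0.5662 0.2221] tool x [-0.907  0.422  0.   ] z [-0.001 -0.001 -1.   ] q [ 1.12  0.42  1.63  0.    1.09 -0.02] shift mm [-454.7 -234.3 -157.7]
```

Call:
{"name": "send_rows", "arguments": {
  "targets": [
    [[-40,-20,-40],[0,0,0],0],
    [[-95,-50,-60],[0,0,0],0],
    [[-150,-78,-60],[0,0,0],0],
    [[-205,-106,-60],[0,0,0],0],
    [[-260,-134,-60],[0,0,0],0],
    [[-315,-162,-60],[0,0,0],0],
    [[-370,-190,-60],[0,0,0],0],
    [[-420,-216,-60],[0,0,0],0]
  ]
}}

```text
clock: 1.15
eef_pos: [0.5543, 0.1915, 0.2826]
tool_rot: [-0.0, 0.216, 0.976, -0.0]
contact_force: [-0.2, 0.4, -0.4]
opening: 0.0882
grip_force: 0.0
```

Call:
{"name": "send_rows", "arguments": {
  "targets": [
    [[-35,-18,0],[0,0,0],0],
    [[-35,-18,0],[0,0,0],0],
    [[-35,-18,0],[0,0,0],0]
  ]
}}

```text
clock: 1.52
eef_pos: [0.577, 0.1626, 0.2823]
tool_rot: [-0.0, 0.216, 0.976, -0.0]
contact_force: [0.3, 0.3, -0.4]
opening: 0.0877
grip_force: 0.0
```

```bash
python3 - <<'E'
from h import *
import pickle
c=cam('wrist');pickle.dump(c,open('wj.pkl','wb'));save(c,'wj.png');delta((.577,.162,.28));print(proj(c,(.577,.162,.15)),sensors.read_state()['clock'])
E
```

```text
pos [0.5768 0.163  0.2824] tool x [-0.907  0.422  0.001] z [-0.001  0.    -1.   ] q [ 0.26  0.32  1.63  0.    1.19 -0.88] shift mm [-0.7 -0.8  2.4]
(np.float64(320.20026200991623), np.float64(228.71431297406096)) 1.575
```

View pics/wj.png

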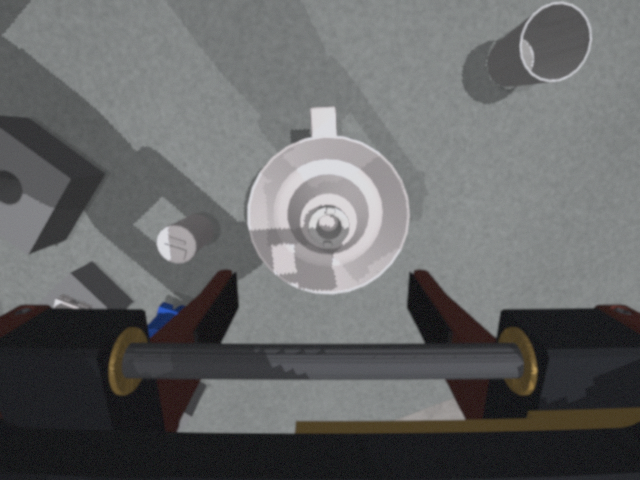

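```bash
python3 - <<'E'
import pickle,cv2
c=pickle.load(open('wj.pkl','rb'))
cr=cv2.resize(c['img'][190:262,287:367],None,fx=8,fy=8,interpolation=cv2.INTER_CUBIC)
cr=cv2.normalize(cr,None,0,255,cv2.NORM_MINMAX)
cv2.imwrite('pics/wjc.png',cv2.cvtColor(cr,cv2.COLOR_RGB2BGR))
E
```

```text
(no output)
```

View pics/wjc.png

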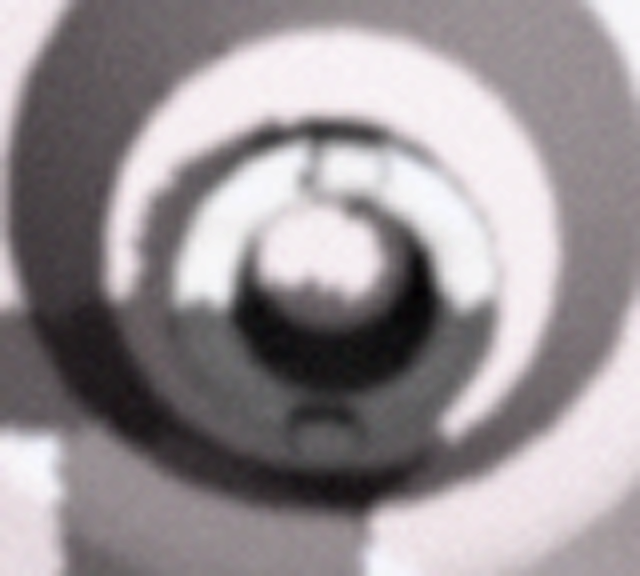

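The dogs show at crop (352,170) and (328,432), i.e. picture (331,211) and (328,244). The socket centre is at crop (337,296), i.e. picture (329,227). I convert these and go over to the reamer.

```bash
python3 - <<'E'
from h import *
import pickle
c=pickle.load(open('wj.pkl','rb'))
f=lambda x,y:(287+(x+.5)/8-.5,190+(y+.5)/8-.5)
a=onz(c,*f(352,170),.156);b=onz(c,*f(328,432),.156)
print(a,b,(a+b)/2,np.linalg.norm(a-b),'dog axis deg',np.degrees(np.arctan2(*(a-b)[1::-1])))
for x,y in((337,296),(334,305)):print(onz(c,*f(x,y),.15))
for x in(172,495,235,440):print(onz(c,*f(x,300),.15))
delta((.565,-.195,.26))
E
```

```text
[0.56503936 0.1774891  0.156     ] [0.59065689 0.16282647 0.156     ] [0.57784813 0.17015779 0.156     ] 0.029516949343590122 dog axis deg 150.21460729668652
[0.57840599 0.16968334 0.15      ]
[0.57920138 0.16894949 0.15      ]
[0.57105806 0.15284796 0.15      ]
[0.58625734 0.18543635 0.15      ]
[0.57402278 0.15920285 0.15      ]
[0.5836687  0.17988458 0.15      ]
pos [0.5768 0.163  0.2824] tool x [-0.907  0.422  0.001] z [-0.001  0.    -1.   ] q [ 0.26  0.32  1.63  0.    1.19 -0.88] shift mm [-140.3 -329.6   22.4]
```

Call:
{"name": "send_rows", "arguments": {
  "targets": [
    [[-24,-55,0],[0,0,0],0],
    [[-48,-110,0],[0,0,0],0],
    [[-72,-165,0],[0,0,0],0],
    [[-96,-220,10],[0,0,0],0],
    [[-118,-275,20],[0,0,0],0],
    [[-140,-328,30],[0,0,0],0],
    [[-140,-328,35],[0,0,0],0],
    [[-140,-328,35],[0,0,0],0]
  ]
}}

```text
clock: 2.58
eef_pos: [0.5657, -0.1926, 0.2473]
tool_rot: [-0.001, 0.216, 0.976, 0.0]
contact_force: [0.8, 0.1, -0.4]
opening: 0.088
grip_force: 0.0
```

```bash
python3 - <<'E'
from h import *
import pickle
c=cam('wrist');pickle.dump(c,open('wr.pkl','wb'))
u,v=proj(c,(.565,-.195,.09));u,v=int(u),int(v);print(u,v,proj(c,(.565,-.195,.045)))
x0,y0=u-50,max(v-45,0)
cr=cv2.resize(c['img'][y0:y0+90,x0:x0+100],None,fx=6,fy=6,interpolation=cv2.INTER_CUBIC)
cv2.imwrite('pics/wrc.png',cv2.cvtColor(cr,cv2.COLOR_RGB2BGR));print(x0,y0)
delta((.565,-.195,.25))
t=pickle.load(open('top.pkl','rb'));w=pickle.load(open('wj.pkl','rb'))
print('bowl wrist',onz(w,328.5,214,.118))
# top bowl rim: circle by Hough
g=cv2.GaussianBlur(cv2.cvtColor(t['img'],cv2.COLOR_RGB2GRAY),(3,3),0)
for G,cc,n,z in((g,t,(25,45),.118),(cv2.cvtColor(w['img'],cv2.COLOR_RGB2GRAY),w,(70,90),.118)):
    h=cv2.HoughCircles(G,cv2.HOUGH_GRADIENT,1,50,param1=100,param2=20,minRadius=n[0],maxRadius=n[1])
    for q in h[0][:5]:
        X=onz(cc,q[0],q[1],z)
        if abs(X[0]-.577)<.03 and abs(X[1]-.165)<.03: print(q,X)
E
```

```text
318 222 (np.float64(318.5856577216597), np.float64(213.32672029465243))
268 177
pos [ 0.566  -0.1922  0.2477] tool x [-0.907  0.421  0.001] z [-0.     0.001 -1.   ] q [-0.35  0.36  1.67  0.    1.12 -1.48] shift mm [-0.3 -2.9 -2.3]
bowl wrist [0.57417883 0.17209012 0.118     ]
[251.5 240.5  34.1] [0.57929382 0.16548089 0.118     ]
[327.5 212.5  81.4] [0.57241206 0.17182934 0.118     ]
```

View pics/wrc.png

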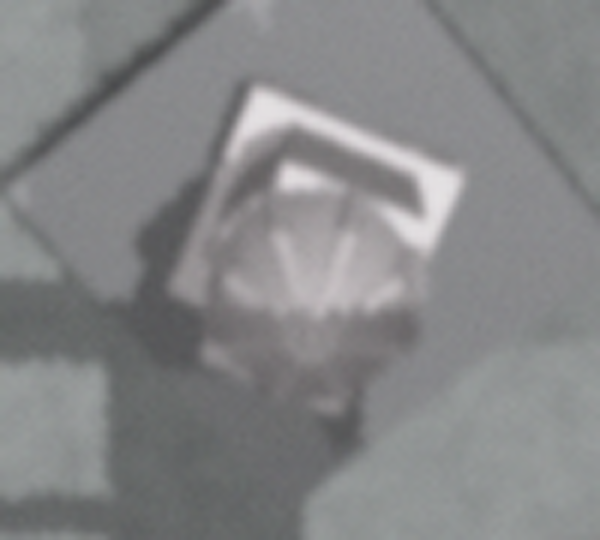

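The crop shows the collar top corners at crop (255,88), (465,172) and (172,285). The dark barrel face lies parallel to the edge (255,88)-(465,172). It is about 25 mm wide with about 3.5 mm of collar margin, so it is a grip flat, and the tool's y must be turned to its normal.

```bash
python3 - <<'E'
from h import *
import pickle
c=pickle.load(open('wr.pkl','rb'));f=lambda x,y:(268+(x+.5)/6-.5,177+(y+.5)/6-.5)
P=[onz(c,*f(*p),.059) for p in((255,88),(465,172),(172,285))]
print('sides',np.linalg.norm(P[1]-P[0]),np.linalg.norm(P[2]-P[0]),'centre',(P[1]+P[2])/2)
for e in(P[1]-P[0],P[0]-P[2]):print('edge deg',np.degrees(np.arctan2(e[1],e[0])))
print('dome wrist',onz(c,*f(312,320),.125))
E
```

```text
sides 0.03914363867330524 0.037803140821590774 centre [ 0.56469258 -0.19251083  0.059     ]
edge deg 43.16054150323799
edge deg 131.7768782783336
dome wrist [ 0.56421774 -0.1928852   0.125     ]
```

Call:
{"name": "send_rows", "arguments": {
  "targets": [
    [[0,0,0],[0,0,10],0],
    [[0,0,0],[0,0,20],0],
    [[0,0,0],[0,0,30],0],
    [[0,0,0],[0,0,40],0],
    [[0,0,0],[0,0,50],0],
    [[0,0,0],[0,0,60],0],
    [[0,0,0],[0,0,70],0],
    [[0,0,0],[0,0,80],0]
  ]
}}

```text
clock: 3.62
eef_pos: [0.5665, -0.1917, 0.2483]
tool_rot: [0.0, 0.794, 0.608, 0.0]
contact_force: [-0.5, 0.2, -0.0]
opening: 0.0878
grip_force: 0.0
```

Call:
{"name": "send_rows", "arguments": {
  "targets": [
    [[0,0,0],[0,0,10],0],
    [[0,0,0],[0,0,20],0],
    [[0,0,0],[0,0,30],0],
    [[0,0,0],[0,0,32],0],
    [[0,0,0],[0,0,32],0],
    [[0,0,0],[0,0,32],0]
  ]
}}

```text
clock: 4.38
eef_pos: [0.5661, -0.1935, 0.2478]
tool_rot: [0.0, 0.93, 0.368, 0.0]
contact_force: [-0.5, -0.5, 0.3]
opening: 0.0878
grip_force: 0.0
```

```bash
python3 - <<'E'
from h import *
import pickle
c=cam('wrist');pickle.dump(c,open('wr2.pkl','wb'))
u,v=proj(c,(.565,-.193,.09));u,v=int(u),int(v)
x0,y0=u-50,max(v-45,0)
cr=cv2.resize(c['img'][y0:y0+90,x0:x0+100],None,fx=6,fy=6,interpolation=cv2.INTER_CUBIC)
cv2.imwrite('pics/wrc2.png',cv2.cvtColor(cr,cv2.COLOR_RGB2BGR));print(x0,y0)
delta((.565,-.195,.25))
E
```

```text
272 177
pos [ 0.566  -0.1937  0.2478] tool x [0.73  0.684 0.   ] z [ 0. -0. -1.] q [-0.35  0.36  1.67  0.    1.12  0.47] shift mm [-1.6  0.2 -2.2]
```

View pics/wrc2.png

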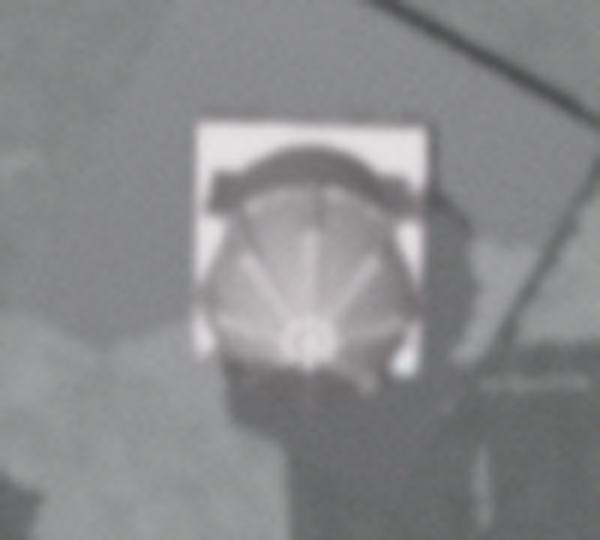

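Seen square-on: collar top edge runs (197,124)-(428,124) in the crop, and the flats face left and right, along the tool's y. I compute the axis.

```bash
python3 - <<'E'
from h import *
import pickle
c=pickle.load(open('wr2.pkl','rb'));f=lambda x,y:(272+(x+.5)/6-.5,177+(y+.5)/6-.5)
a=onz(c,*f(197,124),.059);b=onz(c,*f(428,124),.059);m=(a+b)/2;e=(b-a);print(np.linalg.norm(e),np.degrees(np.arctan2(e[1],e[0])))
n=np.array([e[1],-e[0],0])/np.linalg.norm(e);R=rot(sensors.read_state()['tool_rot'])
for s in(1,-1):print('centre',m+s*.02*n)
X=onz(c,*f(310,342),.129);print('dome tip',X);delta((.565,-.1925,.062))
t=pickle.load(open('top.pkl','rb'))
E
```

```text
0.03991250150570425 -46.79704706748454
centre [ 0.56593345 -0.19377478  0.059     ]
centre [ 0.59509078 -0.1663914   0.059     ]
dome tip [ 0.5653343  -0.19367526  0.129     ]
pos [ 0.566  -0.1937  0.2478] tool x [0.73  0.684 0.   ] z [ 0. -0. -1.] q [-0.35  0.36  1.67  0.    1.12  0.47] shift mm [ 1.000e-01 -1.600e+00  1.858e+02]
```

Call:
{"name": "send_rows", "arguments": {
  "targets": [
    [[0,-1,50],[0,0,0],0],
    [[0,-1,100],[0,0,0],0],
    [[0,-1,140],[0,0,0],0],
    [[0,-1,170],[0,0,0],0],
    [[0,-1,185],[0,0,0],0],
    [[0,-1,185],[0,0,0],0]
  ]
}}

```text
clock: 5.18
eef_pos: [0.5649, -0.1932, 0.062]
tool_rot: [-0.001, 0.93, 0.367, -0.001]
contact_force: [-0.4, -0.1, 0.5]
opening: 0.0879
grip_force: 0.0
```

Call:
{"name": "send_rows", "arguments": {
  "targets": [
    [[0,0,0],[0,0,0],140],
    [[0,0,0],[0,0,0],200],
    [[0,0,0],[0,0,0],255],
    [[0,0,0],[0,0,0],255],
    [[0,0,0],[0,0,0],255],
    [[0,0,0],[0,0,0],255]
  ],
  "force": 40
}}

```text
clock: 5.92
eef_pos: [0.5654, -0.1934, 0.0628]
tool_rot: [0.0, 0.93, 0.367, 0.0]
contact_force: [-0.3, -0.2, 0.4]
opening: 0.0338
grip_force: 39.9
```

Call:
{"name": "send_rows", "arguments": {
  "targets": [
    [[0,0,-20],[0,0,0],255],
    [[0,0,-60],[0,0,0],255],
    [[0,0,-100],[0,0,0],255],
    [[0,0,-150],[0,0,0],255],
    [[0,0,-198],[0,0,0],255],
    [[25,-32,-198],[0,0,0],255],
    [[55,-70,-198],[0,0,0],255],
    [[90,-115,-198],[0,0,0],255]
  ]
}}

```text
clock: 6.92
eef_pos: [0.5523, -0.0469, 0.2621]
tool_rot: [0.0, 0.931, 0.366, 0.001]
contact_force: [0.2, 0.2, -0.5]
opening: 0.0337
grip_force: 39.9
```

Call:
{"name": "send_rows", "arguments": {
  "targets": [
    [[35,-45,0],[0,0,0],255],
    [[65,-85,0],[0,0,0],255],
    [[90,-120,0],[0,0,0],255],
    [[107,-140,0],[0,0,0],255],
    [[107,-140,0],[0,0,0],255],
    [[107,-140,0],[0,0,0],255]
  ]
}}

```text
clock: 7.68
eef_pos: [0.5352, 0.127, 0.2613]
tool_rot: [0.0, 0.93, 0.367, 0.0]
contact_force: [-0.6, -0.1, -1.2]
opening: 0.0339
grip_force: 39.9
```

```bash
python3 - <<'E'
from h import *
import pickle
s=sensors.read_state();print(s['opening'],s['grip_force'],s['contact_force'],s['clock'])
c=cam('wrist');pickle.dump(c,open('wj2.pkl','wb'))
u,v=proj(c,(.578,.169,.15));u,v=int(u),int(v)
x0,y0=u-50,max(v-40,0)
cr=cv2.resize(c['img'][y0:y0+90,x0:x0+100],None,fx=8,fy=8,interpolation=cv2.INTER_CUBIC)[:600]
cv2.imwrite('pics/wjc2.png',cv2.cvtColor(cr,cv2.COLOR_RGB2BGR));print(x0,y0)
delta((.578,.169,.25))
E
```

```text
0.0339331661504049 39.930787682533264 [-0.62319702 -0.09954263 -1.15281399] 7.675
271 121
pos [0.5353 0.1267 0.2611] tool x [0.731 0.682 0.   ] z [ 0. -0. -1.] q [ 0.21  0.27  1.76 -0.    1.11  1.03] shift mm [60.1 -1.8 11.1]
```

View pics/wjc2.png

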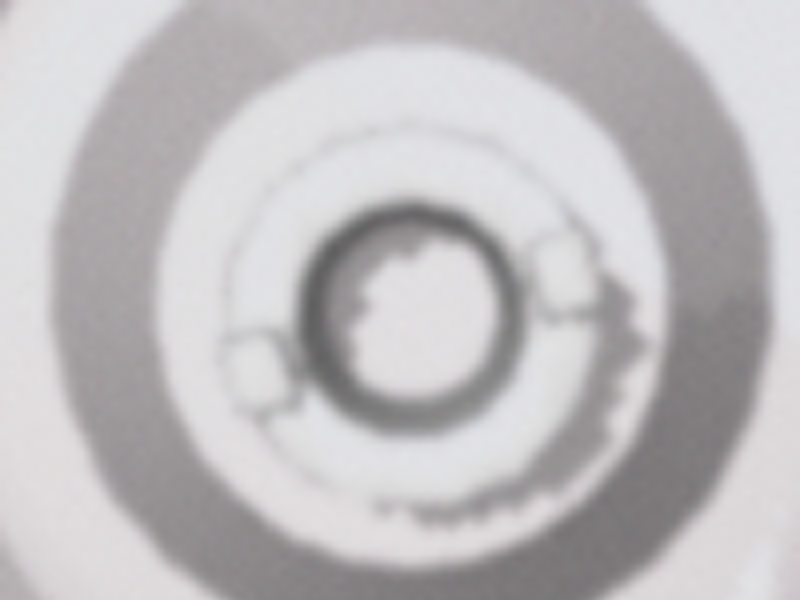

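Very clear: socket centre at crop (414,319), dogs at crop (565,277) and (262,372).

```bash
python3 - <<'E'
from h import *
import pickle
c=pickle.load(open('wj2.pkl','rb'));f=lambda x,y:(271+(x+.5)/8-.5,121+(y+.5)/8-.5)
a=onz(c,*f(565,277),.156);b=onz(c,*f(262,372),.156);d=a-b
print('dogs mid',(a+b)/2,np.linalg.norm(d),np.degrees(np.arctan2(d[1],d[0])))
print('socket',onz(c,*f(414,319),.15),'diam',np.linalg.norm(onz(c,*f(300,319),.15)-onz(c,*f(528,319),.15)),np.linalg.norm(onz(c,*f(414,203),.15)-onz(c,*f(414,437),.15)),'face',onz(c,*f(414,316),.15))
R=rot(sensors.read_state()['tool_rot']);print('tool y deg',np.degrees(np.arctan2(R[1,1],R[0,1])))
delta((.578,.1675,.222))
E
```

```text
dogs mid [0.57867346 0.16921858 0.156     ] 0.03048804987458545 -29.86888062412441
socket [0.57891923 0.16930731 0.15      ] diam 0.022405526127446843 0.022546257726870456 face [0.57913039 0.16950444 0.15      ]
tool y deg -47.006131695487284
pos [0.5353 0.1267 0.2611] tool x [0.731 0.682 0.   ] z [ 0. -0. -1.] q [ 0.21  0.27  1.76 -0.    1.11  1.03] shift mm [59.1 -0.7 39.1]
```

Call:
{"name": "send_rows", "arguments": {
  "targets": [
    [[25,-1,0],[0,0,-6],255],
    [[50,-2,0],[0,0,-12],255],
    [[60.5,-1.7,10],[0,0,-17],255],
    [[60.5,-1.7,30],[0,0,-17],255],
    [[60.5,-1.7,46],[0,0,-17],255],
    [[60.5,-1.7,46],[0,0,-17],255],
    [[60.5,-1.7,46],[0,0,-17],255]
  ]
}}

```text
clock: 8.6
eef_pos: [0.5787, 0.1697, 0.2152]
tool_rot: [0.0, 0.866, 0.5, 0.0]
contact_force: [-0.3, 0.0, -0.9]
opening: 0.0339
grip_force: 39.9
```

```bash
python3 - <<'E'
from h import *
s=sensors.read_state();R=rot(s['tool_rot']);print('tool y deg',np.degrees(np.arctan2(R[1,1],R[0,1])),s['contact_force'],s['wrist_torque'])
delta((.5785,.1693,.168))
E
```

```text
tool y deg -30.007573760376676 [-0.30764375  0.04919435 -0.93441119] [-0.00148371  0.04758929  0.04853539]
pos [0.5787 0.1697 0.2152] tool x [0.5   0.866 0.   ] z [ 0.001  0.    -1.   ] q [ 0.27  0.4   1.69 -0.    1.06  0.79] shift mm [-0.5 -0.  47.2]
```

Call:
{"name": "send_rows", "arguments": {
  "targets": [
    [[0,0,8],[0,0,0],255],
    [[0,0,15],[0,0,0],255],
    [[0,0,20],[0,0,0],255],
    [[0,0,25],[0,0,0],255],
    [[0,0,30],[0,0,0],255],
    [[0,0,30],[0,0,0],255]
  ]
}}

```text
clock: 9.35
eef_pos: [0.5781, 0.17, 0.1842]
tool_rot: [-0.0, 0.866, 0.5, -0.0]
contact_force: [0.7, 0.5, -1.3]
opening: 0.0338
grip_force: 39.9
```

Call:
{"name": "send_rows", "arguments": {
  "targets": [
    [[0,0,2],[0,0,0],255],
    [[0,0,4],[0,0,0],255],
    [[0,0,6],[0,0,0],255],
    [[0,0,8],[0,0,0],255],
    [[0,0,8],[0,0,0],255]
  ]
}}

```text
clock: 9.98
eef_pos: [0.5782, 0.17, 0.1765]
tool_rot: [-0.0, 0.866, 0.5, -0.0]
contact_force: [0.2, -0.2, -1.1]
opening: 0.0338
grip_force: 39.9
```

Call:
{"name": "send_rows", "arguments": {
  "targets": [
    [[0,0,1.5],[0,0,0],255],
    [[0,0,3],[0,0,0],255],
    [[0,0,4.5],[0,0,0],255],
    [[0,0,4.5],[0,0,0],255]
  ]
}}

```text
clock: 10.48
eef_pos: [0.5783, 0.17, 0.172]
tool_rot: [-0.0, 0.866, 0.5, -0.0]
contact_force: [0.4, 0.3, -1.3]
opening: 0.034
grip_force: 39.9
```

Call:
{"name": "send_rows", "arguments": {
  "targets": [
    [[0,0,1.5],[0,0,0],255],
    [[0,0,3],[0,0,0],255],
    [[0,0,3],[0,0,0],255]
  ]
}}

```text
clock: 10.85
eef_pos: [0.5785, 0.1699, 0.1692]
tool_rot: [0.0, 0.866, 0.5, 0.0]
contact_force: [0.7, -0.4, -0.6]
opening: 0.0336
grip_force: 39.9
```

```bash
python3 - <<'E'
from h import *
s=sensors.read_state();print(s['contact_force'],s['wrist_torque']);delta((.5785,.1693,.168))
E
```

```text
[ 0.6798011  -0.41762559 -0.57007391] [-0.15437915 -0.09415572 -0.02572663]
pos [0.5785 0.1699 0.1692] tool x [0.499 0.866 0.   ] z [ 0. -0. -1.] q [ 0.27  0.46  1.72 -0.    0.97  0.79] shift mm [-0.6  0.3  1.2]
```

It passed the dog height (TCP 0.174) with no load, so the slots have dropped over the dogs. Now I go on to home and press.

Call:
{"name": "send_rows", "arguments": {
  "targets": [
    [[0,0,1],[0,0,0],255],
    [[0,0,2],[0,0,0],255],
    [[0,0,3],[0,0,0],255],
    [[0,0,3],[0,0,0],255]
  ]
}}

```text
clock: 11.35
eef_pos: [0.5786, 0.1699, 0.1664]
tool_rot: [0.0, 0.866, 0.5, 0.0]
contact_force: [1.3, -2.5, 2.9]
opening: 0.0336
grip_force: 39.9
```

Call:
{"name": "send_rows", "arguments": {
  "targets": [
    [[0,0,1],[0,0,0],255],
    [[0,0,2],[0,0,0],255],
    [[0,0,3],[0,0,0],255],
    [[0,0,3.5],[0,0,0],255],
    [[0,0,3.5],[0,0,0],255],
    [[0,0,3.5],[0,0,0],255]
  ]
}}

```text
clock: 12.1
eef_pos: [0.5786, 0.17, 0.1629]
tool_rot: [0.0, 0.866, 0.5, 0.0]
contact_force: [1.9, -2.6, 6.5]
opening: 0.034
grip_force: 39.9
```

```bash
python3 - <<'E'
from h import *
s=sensors.read_state();print(s['contact_force'],s['wrist_torque'],s['opening']);delta((.5785,.1693,.168))
E
```

```text
[ 1.944075   -2.59595561  6.49984381] [-0.75242603 -0.2189465   0.00175676] 0.0339592391708835
pos [0.5786 0.17   0.1629] tool x [0.499 0.866 0.   ] z [ 0.001 -0.    -1.   ] q [ 0.27  0.46  1.72 -0.    0.95  0.79] shift mm [-0.6  0.2 -5.1]
```

Call:
{"name": "send_rows", "arguments": {
  "targets": [
    [[-0.3,0.4,0],[0,0,0],255],
    [[-0.3,0.8,0.5],[0,0,0],255],
    [[-0.3,0.8,1.5],[0,0,0],255],
    [[-0.3,0.8,2.5],[0,0,0],255],
    [[-0.3,0.8,3],[0,0,0],255],
    [[-0.3,0.8,3],[0,0,0],255]
  ]
}}

```text
clock: 12.85
eef_pos: [0.5787, 0.1699, 0.1601]
tool_rot: [-0.0, 0.866, 0.5, 0.0]
contact_force: [-0.6, -0.8, 7.2]
opening: 0.0335
grip_force: 39.9
```

```bash
python3 - <<'E'
from h import *
s=sensors.read_state();R=rot(s['tool_rot']);print(R.T@s['contact_force'],R.T@s['wrist_torque'],s['opening']);delta((.5785,.1693,.168))
E
```

```text
[-0.98298897 -0.07463727 -7.18571607] [ 0.11545327 -0.36539624 -0.03606896] 0.03354412581098648
pos [0.5787 0.1699 0.1601] tool x [0.5   0.866 0.001] z [-0.     0.001 -1.   ] q [0.27 0.47 1.72 0.   0.95 0.79] shift mm [-0.6  0.1 -7.9]
```

Call:
{"name": "send_rows", "arguments": {
  "targets": [
    [[0.3,0,1],[0,0,0],255],
    [[0.3,0,2],[0,0,0],255],
    [[0.3,0,2],[0,0,0],255],
    [[0.3,0,2],[0,0,0],255]
  ],
  "force": 60
}}

```text
clock: 13.35
eef_pos: [0.5787, 0.1699, 0.1582]
tool_rot: [-0.0, 0.866, 0.5, -0.0]
contact_force: [-1.8, -2.1, 9.1]
opening: 0.0337
grip_force: 59.9
```

```bash
python3 - <<'E'
from h import *
import pickle
s=sensors.read_state();R=rot(s['tool_rot']);print(R.T@s['contact_force'],s['opening']);delta((.5785,.1693,.168))
c=cam('wrist');pickle.dump(c,open('wp.pkl','wb'))
u,v=map(int,proj(c,(.578,.17,.17)));print(u,v)
x0,y0=u-80,v-80
cr=cv2.resize(c['img'][y0:y0+120,x0:x0+160],None,fx=5,fy=5,interpolation=cv2.INTER_CUBIC)
cv2.imwrite('pics/wp.png',cv2.cvtColor(cr,cv2.COLOR_RGB2BGR))
E
```

```text
[-2.70552936 -0.57989506 -9.08541699] 0.03367412767462177
pos [0.5787 0.1699 0.1582] tool x [0.5   0.866 0.   ] z [-0.001  0.    -1.   ] q [0.27 0.47 1.73 0.   0.95 0.79] shift mm [-0.6  0.1 -9.8]
322 302
```

View pics/wp.png

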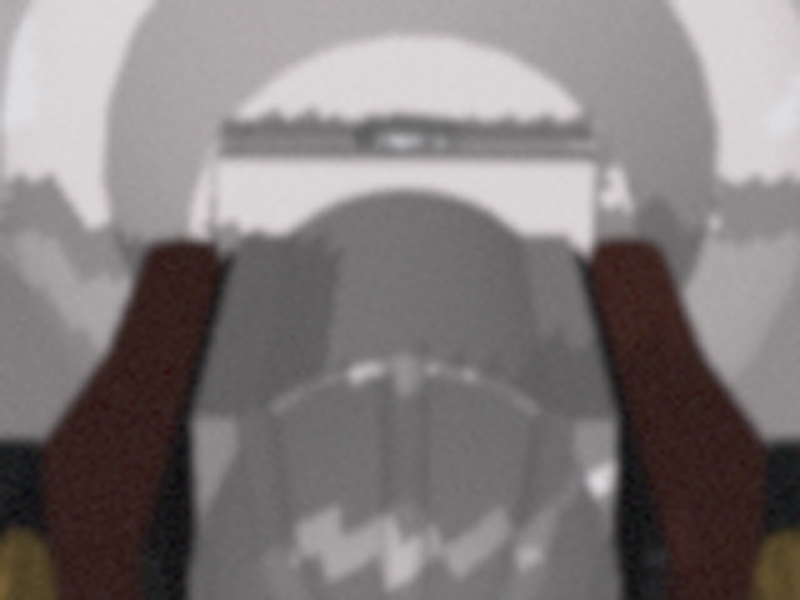

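The force slope is about 1 N/mm, matching the spring, and the spindle is down roughly 6 mm. The picture shows the collar flat over the head. I ease the sideways load, let it come up and release.

Call:
{"name": "send_rows", "arguments": {
  "targets": [
    [[-0.8,0,0],[0,0,0],255],
    [[-0.8,0,-2],[0,0,0],255],
    [[-0.8,0,-4],[0,0,0],255],
    [[-0.8,0,-6],[0,0,0],255],
    [[-0.8,0,-7.5],[0,0,0],255],
    [[-0.8,0,-7.5],[0,0,0],255],
    [[-0.8,0,-7.5],[0,0,0],255]
  ]
}}

```text
clock: 14.28
eef_pos: [0.5786, 0.1693, 0.1651]
tool_rot: [-0.0, 0.866, 0.5, 0.0]
contact_force: [-0.1, 3.2, 3.6]
opening: 0.0339
grip_force: 59.9
```

```bash
python3 - <<'E'
from h import *
s=sensors.read_state();R=rot(s['tool_rot']);print(R.T@s['contact_force'],s['opening']);delta((.5785,.1693,.168))
E
```

```text
[ 2.74921488 -1.68805834 -3.54975478] 0.033882669434663816
pos [0.5786 0.1693 0.1651] tool x [0.5   0.866 0.   ] z [-0.  0. -1.] q [0.26 0.46 1.72 0.   0.96 0.79] shift mm [-0.  -0.1 -2.9]
```

Call:
{"name": "send_rows", "arguments": {
  "targets": [
    [[0.4,-0.3,0],[0,0,0],255],
    [[0.4,-0.3,0],[0,0,0],255],
    [[0.4,-0.3,0],[0,0,0],100],
    [[0.4,-0.3,0],[0,0,0],0],
    [[0.4,-0.3,0],[0,0,0],0],
    [[0.4,-0.3,0],[0,0,0],0],
    [[0.4,-0.3,0],[0,0,0],0]
  ],
  "force": 20
}}

```text
clock: 15.15
eef_pos: [0.5785, 0.1694, 0.1651]
tool_rot: [-0.0, 0.866, 0.5, -0.0]
contact_force: [1.0, -0.3, -0.7]
opening: 0.0802
grip_force: 0.0
```

Call:
{"name": "send_rows", "arguments": {
  "targets": [
    [[0,0,-20],[0,0,0],0],
    [[0,0,-50],[0,0,0],0],
    [[0,0,-90],[0,0,0],0],
    [[0,0,-130],[0,0,0],0],
    [[-30,0,-130],[0,0,0],0],
    [[-60,0,-130],[0,0,0],0],
    [[-60,0,-130],[0,0,0],0],
    [[-60,0,-130],[0,0,0],0]
  ]
}}

```text
clock: 16.15
eef_pos: [0.5491, 0.1179, 0.2954]
tool_rot: [-0.0, 0.866, 0.5, 0.0]
contact_force: [0.2, -0.3, -0.8]
opening: 0.0877
grip_force: 0.0
```

```bash
python3 - <<'E'
from h import *
import pickle
s=sensors.read_state();print(s['contact_force'],s['opening'],s['clock'])
c=cam('wrist');t=cam('side')
def crop(c,x0,y0,w,h,k): return cv2.resize(c['img'][y0:y0+h,x0:x0+w],(w*k,h*k),interpolation=cv2.INTER_CUBIC)
u,v=map(int,proj(c,(.5785,.1693,.19)));a=crop(c,max(u-65,0),max(v-65,0),130,130,3);print(u,v)
u2,v2=map(int,proj(t,(.5785,.1693,.19)));b=crop(t,u2-32,v2-32,65,65,6)
cv2.imwrite('pics/fin.png',cv2.cvtColor(np.hstack([a,b]),cv2.COLOR_RGB2BGR))
for z in(.234,.164,.15):print(z,[(3*(x-(u-65)),3*(y-(v-65))) for x,y in[proj(c,(.5785,.1693,z))]],[(390+6*(x-(u2-32)),6*(y-(v2-32))) for x,y in[proj(t,(.5785,.1693,z))]])
E
```

```text
[ 0.18601142 -0.25489296 -0.82255329] 0.08769518391316761 16.15
322 163
0.234 [(np.float64(198.0579781608323), np.float64(207.63271572340375))] [(np.float64(578.287930456395), np.float64(104.64673984074062))]
0.164 [(np.float64(197.85954879460252), np.float64(190.78080022397336))] [(np.float64(587.9845456225853), np.float64(249.63410217680422))]
0.15 [(np.float64(197.8305492733412), np.float64(188.31854687408935))] [(np.float64(589.8791687583795), np.float64(277.75545252443015))]
```

View pics/fin.png

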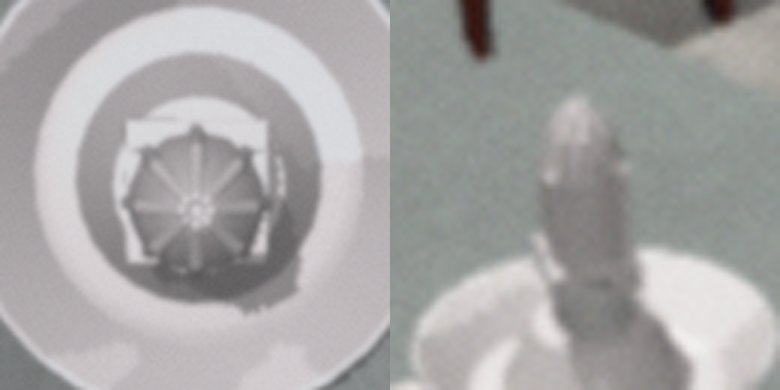

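```bash
python3 - <<'E'
from h import *
t=cam('side');u2,v2=map(int,proj(t,(.5785,.1693,.19)));a=np.linspace(0,2*np.pi,200)
K=lambda P:np.array([(390+6*(x-(u2-32)),6*(y-(v2-32))) for x,y in[proj(t,p) for p in P]])
C=np.array([.5785,.1693,0])
rim=K([C+[.08*np.cos(b),.08*np.sin(b),.118] for b in a]);print('rim',rim.min(0),rim.max(0))
for h in(0,.006):
  col=K([C+[x*.0283*np.cos(b),x*.0283*np.sin(b),.164+h] for x in(1,) for b in np.radians([15,105,195,285])]);print('collar top corners',h,col.round().tolist())
  dome=K([C+[r*np.cos(b),r*np.sin(b),.218+h+np.sqrt(.016**2-r*r)] for r in np.linspace(0,.016,15) for b in a]);print('dome top',dome[dome[:,1].argmin()])
g=cv2.cvtColor(t['img'],cv2.COLOR_RGB2GRAY)
# rim far edge rows (table->white) in several columns, in crop px
for x in(640,660,680):
    u=round(u2-32+(x-390)/6);col=cv2.GaussianBlur(g,(3,3),0)[v2-10:v2+20,u].astype(int);print(x,'edge row',6*(22+np.diff(col).argmax()+.5), 'rim pred',rim[np.abs(rim[:,0]-x)<8][:,1].min())
E
```

```text
rim [410.648571   248.64168222] [777.5859246  442.00978585]
collar top corners 0 [[624.0, 221.0], [533.0, 234.0], [551.0, 280.0], [644.0, 265.0]]
dome top [580.39568252 100.27969427]
collar top corners 0.006 [[623.0, 209.0], [532.0, 222.0], [551.0, 267.0], [643.0, 253.0]]
dome top [579.55615159  87.55613009]
640 edge row 243.0 rim pred 249.53436008456111
660 edge row 249.0 rim pred 251.8263397891247
680 edge row 249.0 rim pred 254.4500364483947
```

Measured against the bowl rim (both are drawn about 5 crop px higher than predicted), the dome top at row 95 matches fully home; 6 mm short would show at about row 83. It stands upright and centred, and the gripper is clear, so I hand it in.

```bash
python3 -c "
from rig import r
print(r.close_job())"
```

```text
the job is handed in; nothing more can be done
None
```

The reamer is fitted fully home on the juicer spindle. It was lined up with the dogs by camera, so no turning by feel was needed. I pressed it down about 6 mm at about 10 N, let it come back up and released it, and the job is handed in (no verdict was shown).

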